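Fit the flip-up sun clip to the spectacles

TASK

Squeeze the thumb tabs of the rectangular flip-up sun clip and lift it off its display stand with its jaw open, then lower it over the bridge of the rectangular spectacles in the frame vice and let the jaw close on them, so that the clip sits straight, centred and fully down on the bridge. Let go while its tinted lenses are still flipped up, and then fold these fully down, parallel to the spectacle lenses. Work gently, keep the robot's fingers off the spectacles, and leave the round clip and everything else on the bench alone.

Things in the scene. Friction and masses are not known exactly. Their poses are not given: they have to be found in the camera images.
- specs: Black spectacles with RECTANGULAR clear lenses, fixed upright. Origin: mid-bridge, mid-thickness, at the bridge's top edge (95 mm above the bench, level with the rims' tops). x straight out of the front, y across, z up. Front is 4 thick (x -2 to 2); eyes 52 x 40, centred y +-34, z 0 to -40; bridge 7 high. Temples run back at y +-66 to x -145. In front and below: free space down to the bench.
- vice: Steel bench frame vice, fixed, clamping both temples of the spectacles. Origin on the bench straight below the bridge; axes parallel to the spectacles'. It lies wholly behind the spectacle front: base 95 x 160 x 12 at x -15 to -110, two clamps with thumb screws at x -44 to -66, y 54 to 95 on either side, up to 94 above the bench.
- sunclip: The flip-up sun clip with two RECTANGULAR tinted lenses; about 40 g, 118 mm wide. It starts upright, clipped on the blade of stand_a. Origin: midway between the closed front and rear pads, at the flat underside of its seat (block 14 wide, x -6.5 to 6) that rests on blade or bridge. x to its front (tinted side), y across, z up. Seated: this origin and axes coincide with those of the spectacles.
- sunclip_tabs (a point): On the clip, at clip x 1, z 18: middle of the two 16 mm wide thumb tabs when squeezed. Squeeze along x, fingers from above. Front tab: fixed, clip z 4 to 26, outer face clip x 6. Rear tab: on the jaw lever, z 9 to 26; at rest it slopes back to x -13 at its top (19 over both), squeezed it is parallel to the front tab, outer face x -4 (10 over both). Takes 7 to 13 N; 20 N holds it at its stop.
- sunclip_pads (a point): On the clip, at clip z -12: middle of the closed jaw. Two front pads (fixed, 7 wide, at y +-13, z -8.5 to -15.5) grip at clip x 1.5 and must go in front of the spectacle front; two rear pads on the jaw lever (same y, z -9 to -15) go behind it. Squeezed fully, 10 to 13 mm lies between front and rear pads.
- sunclip_jaw (a joint): Jaw lever of the rectangular clip, rad, pivot at clip x -3, z 7. 0: closed on its 3 mm display blade; about 0.06: closed on the 4 mm spectacle front; -0.12: closed on nothing; 0.5: squeezed fully open (stop). A spring of 0.12 Nm/rad closes it; on the spectacles it grips with about 4 N.
- sunclip_hinge (a point): On the clip, at clip x 7.5, z 3: middle of the flap's hinge line, along clip y. Flap: two tinted lenses 50 wide x 37 high, 2 thick, centred y +-34, 3 to 40 mm from the hinge line. With the flap level or lower, the space in front of the front tab above clip z 6 is free.
- sunclip_flap (a joint): Flap of the rectangular clip, rad. 0: fully down, vertical, parallel to the spectacle lenses, outer face at clip x 8.5 (stop). 1.57: level, straight out to the front (clip +x). Starts 1.2 to 1.5. Friction hinge (0.006 Nm): it stays where it is left; about 0.2 N on its outer half folds it down.
- stand_a: Clear acrylic display stand of the rectangular clip, fixed: base 60 x 64 x 8 mm, upright blade 3 thick (x), 44 wide (y), top edge 85 above the bench. Origin on the bench under the middle of the blade; axes parallel to those of the clip on it.
- roundclip: A second sun clip of the same build but with two ROUND tinted lenses, 44 mm across: the wrong one, to be left on stand_b. Origin and axes as for the rectangular clip.
- stand_b: Display stand of the round clip, fixed, same sizes as stand_a.
- pliers: Bystander: spectacle pliers, 150 long, lying flat (mm). Origin: centre of its underside.
- screwdriver: Bystander: small screwdriver, 140 long, lying (mm). Origin: centre of its underside.
- cleaner: Bystander: amber bottle, 38 across and 95 tall, standing (mm). Origin: centre of its underside.
- lens_blank: Bystander: round clear lens blank, 67 across, 9 thick, lying (mm). Origin: centre of its underside.
- screw_tray: Bystander: small white divided screw tray, 90 x 65 x 18 (mm). Origin: centre of its underside.
- rule: Bystander: aluminium rule, 160 x 26 x 4, lying (mm). Origin: centre of its underside.
- case: Bystander: closed black spectacle case, 160 x 62 x 42, lying (mm). Origin: centre of its underside.
Things that resemble listed ones, but are neither listed nor needed, are in the scene too. Leave any brown look-alike of the stand_a alone.

How it is judged:
By the outcome, as a careful person would: the job done as asked, in the order asked, and still so for the second after the job is handed in, with the robot touching nothing.
It also fails if it takes over 58 s, if anything falls off the work surface, if the arm or the gripper's body presses on something with over 40 N, if the wrist force passes 120 N, or if a joint passes its speed limit or range.

ROBOT

A 6-joint arm with a two-finger parallel gripper is mounted at the origin on the work surface. World frame = base frame: x ahead of the robot, y to its left, z up, the work surface at z = 0. Lengths are in m, angles in rad, forces in N, time in s.
With the tool pointing down it reaches from about 0.375 to 0.9 m from the base axis. Payload 3.1 kg.
Tool frame: the origin (TCP) lies at the very end of the fingers, on their centre line; the grasp point (between the pads) lies 19 mm behind it; z points along the fingers, y is the line along which they close (so a half turn about z gives the same grasp; the last joint's range is limited). The gripper opens to 85 mm and grips with 20 to 120 N. Pads are 22 mm wide; open, the fingers measure 114 mm over their backs; the gripper's body (76 mm by 85 mm) begins 54 mm behind the grasp point. The pads swing forward as they close: fully open they stand 13 mm farther back than shut.
Start: joints at [0.97, 0.527, 1.433, -0, 1.181, -0.178], TCP at [0.256, 0.57, 0.231] pointing down, gripper open.
Joint ranges: [-3.08, 3.08], [-0.75, 2.2], [0.22, 2.44], [-1.43, 4.57], [0, 2.65], [-2.85, 2.85]. Speed limits (rad/s): [2.79, 2.79, 3.14, 3.14, 3.14, 3.14].

INTERFACE

Orientations are given as a unit quaternion [x, y, z, w].
In Python, from station import telemetry, snapshot, ticket gives the robot as it stands.
- The arm moves only by the tool move_arm, never from a script. Its argument "commands" is text: rows parted by semicolons, each of 7 numbers parted by spaces: the shift along the tool's x, y, z in mm, then the turn, a rotation vector about the tool's x, y, z in degrees, then the opening, from -1 (shut) to 1 (fully open). A call has exactly 5 rows; each row is the pose to reach, as a shift and turn from the pose commanded when the call began, along the tool's axes at that moment; what a row does not reach only later rows make up. A row lasts 1/8 s, in which the tool goes at most 62.5 mm and 10.7 degrees, less where a joint would pass 70% of its speed; a pose out of reach is approached as far as the arm can. A call with a gripper value outside its range is refused whole. The fingers move at their own pace and stop on an object; "grip_force" is the grip in N (left out, the last holds). Time passes only in rows, so rows that repeat a pose let the fingers close, or fill a call up. It gives the time, the measured TCP pose, the force, the opening and the grip force at its end, in the units of the state.
- telemetry.sense(): the state, without advancing time (a new reading comes with each control period).
- snapshot(name): name is "scene" or "top"; returns a dict with "image" (480x640x3 uint8, red, green, blue), "fx", "fy", "cx", "cy" (pixels), "pose" (4x4, takes a point from camera to world coordinates). Camera axes: x right, y down, z forward; pixel columns grow to the right and rows downward; lengths in m; the calibration is good to about 2 mm. A picture is of the moment at which its call begins. There is no depth.
- ticket.sign_off(): hands the job in; it is judged then, once.
The state is a dict: "t": time; "q": joint angles; "qd": joint speeds; "tau": joint torques, N m; "tcp_pos": TCP position; "tool_rot": TCP orientation; "force": force on the tool from outside, world axes, zero at the start; "ft_torque": the same for the moment, N m; "finger_gap": opening from 0.0 (shut) to 1.0 (fully open); "gripper_force": force on a finger pad.
Only numpy, scipy, OpenCV 4.12 (cv2) and the standard library are available. Lean on these libraries where they do the work, as an engineer would, in place of code of your own. Each camera call takes 0.05 s, during which the arm holds its last target. There are 200 camera calls.

## Working session

There is one attempt and no reset: what is moved stays moved. The work goes in short steps, Python scripts to look and compute and a tool call to move; the robot and the scene stay as the last step left them, time stands still between calls to the robot, and variables do not carry over. Pictures are saved under pics/ and viewed, at most 10 in all, crops included, and the job is handed in when it is done.

Besides the shell and the picture viewer there is one more tool, called after "Request:" as name(argument=value, ...) on one line, values as JSON. move_arm: Moves the arm, as the interface text tells. Its arguments: {"type":"object","properties":{"commands":{"type":"string"},"grip_force":{"type":"number"}},"required":["commands"]}

```bash
mkdir -p pics; ls
python3 - <<'E'
from station import telemetry, snapshot
import cv2,numpy as np,pickle
d={n:snapshot(n) for n in("scene","top")}
pickle.dump(d,open('s0.pkl','wb'))
for n in d:
    cv2.imwrite(f'pics/{n}0.png',d[n]['image'][:,:,::-1]); print(n,d[n]['fx'],d[n]['cx'],d[n]['cy'],np.round(d[n]['pose'],3).tolist())
print(telemetry.sense())
E
```

```text
pics
scene 509.4693842294825 316.1715865287372 232.39867025859328 [[-0.142, 0.732, -0.666, 1.368], [0.99, 0.111, -0.088, 0.138], [0.009, -0.672, -0.74, 0.983], [0.0, 0.0, 0.0, 1.0]]
top 497.41902062195874 324.2684935350829 246.83653043590678 [[-0.005, -0.999, 0.051, 0.494], [-1.0, 0.003, -0.026, 0.059], [0.026, -0.051, -0.998, 1.187], [0.0, 0.0, 0.0, 1.0]]
{'t': 0.1, 'q': array([ 9.69522750e-01,  5.28365312e-01,  1.43377683e+00, -1.78177462e-06,
        1.18140598e+00, -1.78511490e-01]), 'qd': array([-0.00013384, -0.00247067, -0.00316423,  0.00011167, -0.00101342,
       -0.00126812]), 'tau': array([-1.46494945e-04, -4.43303204e+01, -1.78585052e+01, -2.01376315e-04,
        3.88952132e-03, -8.65719016e-06]), 'tcp_pos': array([0.25603463, 0.5694425 , 0.23043548]), 'tool_rot': array([ 2.09809972e-01,  9.77741694e-01, -9.04670508e-04, -3.70864902e-04]), 'force': array([-0.0226073 ,  0.36185175, -0.36153381]), 'ft_torque': array([0.05111523, 0.02999161, 0.04557071]), 'gripper_force': 0.0, 'finger_gap': 1.001534671551315}
```

View pics/scene0.png

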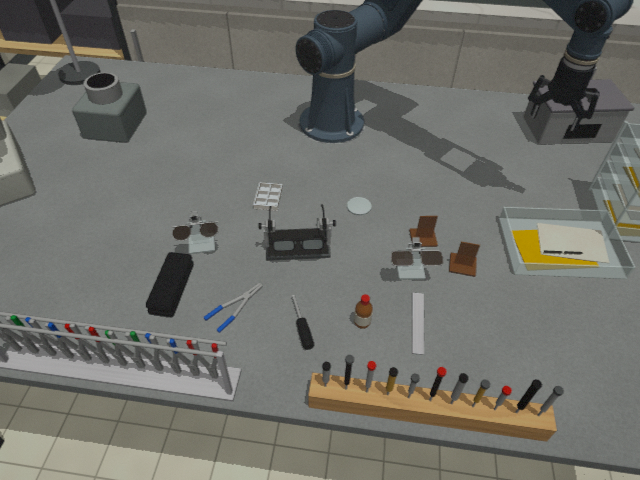

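View pics/top0.png

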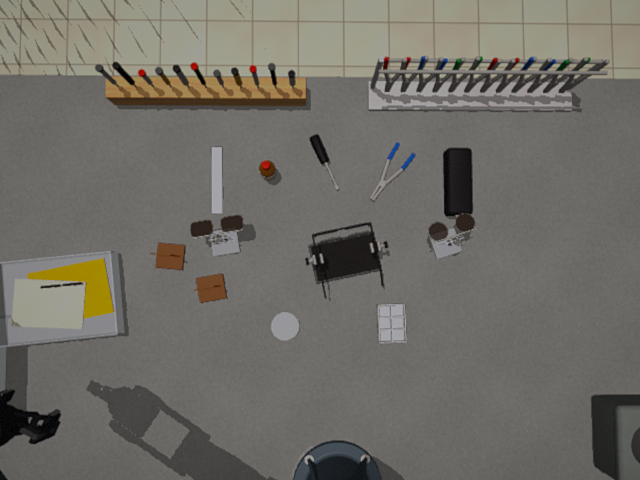

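The scene view shows the rectangular clip at about (417,258), the specs front at about (297,243), and the round clip at (195,230). In the top view these are at (217,228), (342,230) and (452,228). Next I'll zoom in.

Run:
```python
import cv2,numpy as np,pickle
d=pickle.load(open('s0.pkl','rb'))
def crop(n,u,v,w,h,s):
    return cv2.resize(d[n]['image'][v:v+h,u:u+w,::-1],None,fx=s,fy=s,interpolation=cv2.INTER_CUBIC)
a=crop('top',180,205,70,60,5.5);b=crop('top',300,215,95,85,4.2);
c=crop('scene',380,230,70,60,5.5);e=crop('scene',250,200,95,70,4.2)
im=np.zeros((600,800,3),np.uint8)
for x,(i,j) in ((a,(0,0)),(c,(0,400)),(b[:270],(330,0)),(e[:270],(330,400))):
    im[i:i+x.shape[0],j:j+x.shape[1]]=x[:600-i,:800-j]
cv2.imwrite('pics/crop0.png',im)
```

```text
(no output)
```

View pics/crop0.png

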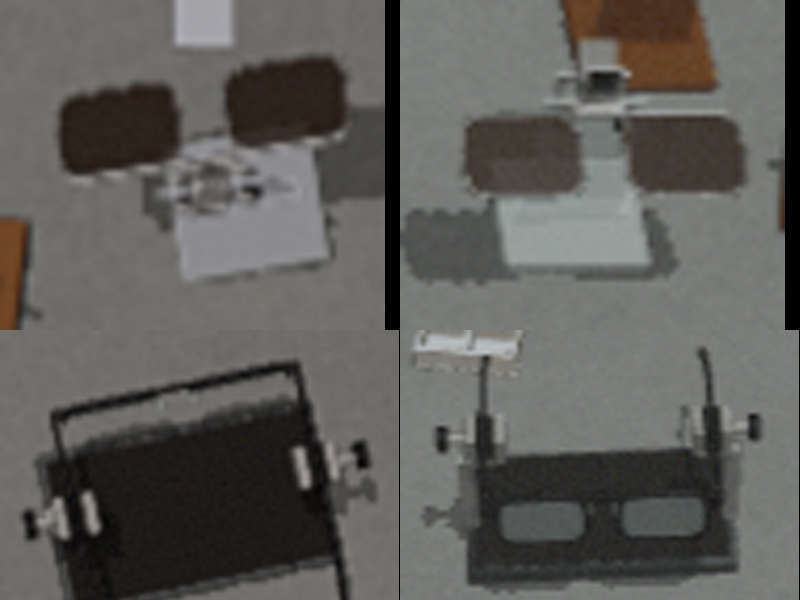

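The crops show the rectangular clip facing +x with its flap near level. The specs also face +x, and both are yawed slightly. Next I'll measure the lens blobs in both views.

```bash
cat > h.py <<'E'
import cv2,numpy as np,pickle
def ray(s,u,v):
    d=s['pose'][:3,:3]@np.array([(u-s['cx'])/s['fx'],(v-s['cy'])/s['fy'],1]); return s['pose'][:3,3],d/np.linalg.norm(d)
def onz(s,u,v,z):
    o,d=ray(s,u,v); return o+d*(z-o[2])/d[2]
def tri(s1,p1,s2,p2):
    o1,a=ray(s1,*p1);o2,b=ray(s2,*p2)
    t=np.linalg.lstsq(np.c_[a,-b],o2-o1,rcond=None)[0]; P,Q=o1+a*t[0],o2+b*t[1]
    return (P+Q)/2,np.linalg.norm(P-Q)
def proj(s,P):
    c=np.linalg.inv(s['pose'])@np.r_[P,1]; return np.array([s['fx']*c[0]/c[2]+s['cx'],s['fy']*c[1]/c[2]+s['cy']])
def blobs(mask,box,n,minA=30):
    u,v,w,h=box; m=mask[v:v+h,u:u+w].astype(np.uint8)
    k,l,st,c=cv2.connectedComponentsWithStats(m)
    o=[(st[i,4],c[i,0]+u,c[i,1]+v) for i in range(1,k) if st[i,4]>minA]
    return sorted(sorted(o)[-n:],key=lambda t:t[1])
def brown(im):
    a=im.astype(int); return (a[...,0]-a[...,2]>6)&(a.sum(2)<270)&(a[...,0]<100)
E
python3 - <<'E'
from h import *
d=pickle.load(open('s0.pkl','rb')); T,S=d['top'],d['scene']
bt=blobs(brown(T['image']),(180,205,70,40),3); bs=blobs(brown(S['image']),(385,243,65,30),3)
print(bt,bs)
bt=sorted(sorted(bt)[-2:],key=lambda t:t[1]);bs=sorted(sorted(bs)[-2:],key=lambda t:t[1])
# top: image left=+y ; scene left=-y
L=[tri(T,bt[0][1:],S,bs[1][1:]),tri(T,bt[1][1:],S,bs[0][1:])]
print('lens +y,-y',L, np.linalg.norm(L[0][0]-L[1][0]))
# specs clear lenses in scene
im=S['image'].astype(int).sum(2)
g=blobs((im>210),(272,238,50,14),4,8); print(g)
a=S['image'][232:256,268:326].sum(2)//3
print(a[::2])
tt=T['image'][218:250,305:380].astype(int).sum(2)//3
for r in tt: print(' '.join('%3d'%x for x in r[::2]))
E
```

```text
[(np.int32(325), np.float64(201.06153846153848), np.float64(227.89846153846153)), (np.int32(326), np.float64(231.60122699386503), np.float64(222.95705521472394))] [(np.int32(271), np.float64(401.85239852398524), np.float64(257.64944649446494)), (np.int32(37), np.float64(428.13513513513516), np.float64(245.40540540540542)), (np.int32(280), np.float64(431.35714285714283), np.float64(257.4642857142857))]
lens +y,-y [(array([0.59396336, 0.30228827, 0.08181777]), np.float64(0.0003175002754715657)), (array([0.60480406, 0.23510388, 0.0819912 ]), np.float64(4.258618991912979e-06))] 0.06805360361297616
[(np.int32(161), np.float64(283.54658385093165), np.float64(245.14285714285714)), (np.int32(160), np.float64(312.15), np.float64(244.025))]
[[62 42 49 57 57 44 40 43 43 38 38 44 42 43 39 39 44 41 44 42 45 43 41 39
  40 42 43 41 45 39 36 40 44 40 35 40 42 42 45 39 43 35 46 39 41 46 40 39
  43 41 31 34 39 43 42 43 37 33]
 [41 39 39 46 41 46 40 38 47 38 42 42 41 44 41 40 42 42 42 41 38 45 37 45
  43 43 44 43 40 40 45 36 45 41 40 45 45 42 41 43 40 43 40 43 40 41 42 40
  44 41 38 34 45 40 45 46 39 3
[... 5977 characters left out ...]
  25  26  25  26  25  23  28  25  30  26  26  28  25  28  26  25  25  51 152  36  30  83 132
114 106  62  49  33  20  22  16  24  26  25  26  27  27  29  27  24  27  27  30  27  27  23  28  25  25  26  24  28  27  25  23  44 147  52  19  60 139
113 107  61  29  20  20  25  15  28  26  27  26  27  25  26  24  27  25  26  27  26  26  26  25  25  27  25  25  27  25  25  24  35 140  67  13  44 149
110 111  65  36  23  28  26  14  24  26  24  26  22  26  30  26  25  26  28  24  28  27  24  26  26  26  21  25  25  28  25  24  34 125 106  15  32 152
111 114  67  44  23  27  28  19  28  26  25  28  26  26  27  26  27  26  27  29  25  28  25  27  25  26  28  27  24  26  24  27  28 113 121  20  26 148
```

Run:
```python
from h import *
d=pickle.load(open('s0.pkl','rb')); T,S=d['top'],d['scene']
lp,lm=np.array([.59396,.30229]),np.array([.60480,.23510])
ydir=(lp-lm)/np.linalg.norm(lp-lm); xdir=np.array([ydir[1],-ydir[0]])
c=(lp+lm)/2-xdir*.0281
print('clip yaw deg',np.degrees(np.arctan2(xdir[1],xdir[0])),'origin',c)
# scene lens
A=onz(S,283.55,245.14,.075);B=onz(S,312.15,244.03,.075)
yd=(B-A)[:2];print('scene spec: dist',np.linalg.norm(yd),'yaw',np.degrees(np.arctan2(-yd[0],yd[1])),'mid',(A+B)/2)
# top front edge
g=cv2.cvtColor(T['image'],cv2.COLOR_RGB2GRAY).astype(float); pts=[]
for u in range(317,368):
    col=g[215:245,u]; i=np.argmax(col<66); v=215+i-1+(col[i-1]-66)/(col[i-1]-col[i]); pts.append((u,v))
pts=np.array(pts); k=np.ones(len(pts),bool)
for _ in range(4):
    p=np.polyfit(pts[k,0],pts[k,1],1); r=pts[:,1]-np.polyval(p,pts[:,0]); k=abs(r)<.35
print(k.sum(),np.round(r,1))
P=onz(T,317,np.polyval(p,317),.095);Q=onz(T,367,np.polyval(p,367),.095)
e=(P-Q)[:2];e/=np.linalg.norm(e);n=np.array([e[1],-e[0]]);M=((A+B)/2)[:2]
print('top yaw',np.degrees(np.arctan2(n[1],n[0])),'front edge offset from scene mid along x (mm)',((P[:2]-M)@n)*1e3)
# y ends in the top view: sample along bar
for off in (.000,):
  o=P[:2]-n*.003
  s=np.arange(-90,20,1.); 
  val=[]
  for t in s:
    X=o+e*t/1e3; u,v=proj(T,[*X,.095]); val.append(cv2.getRectSubPix(g.astype(np.float32),(1,1),(u,v))[0,0])
  O=M; print([(round(float((o+e*t/1e3-M)@e*1e3),0),int(x)) for t,x in zip(s[::1],val)][::1] if 0 else '')
sy=np.arange(-75,76,1.0);M2=M+n*((P[:2]-M)@n)-n*.003
val=[cv2.getRectSubPix(g.astype(np.float32),(1,1),tuple(map(float,proj(T,[*(M2+e*t/1e3),.095]))))[0,0] for t in sy]
print([(int(a),int(b)) for a,b in zip(sy,val) if abs(a)>58 or abs(a)<14])
# bottle of stand base: bright quad
```

```text
clip yaw deg 9.164759962422954 origin [0.57163871 0.2642194 ]
scene spec: dist 0.06733924168195367 yaw 11.539433866969643 mid [ 0.59543047 -0.00788713  0.075     ]
51 [-0.1  0.   0.   0.2 -0.2 -0.  -0.   0.  -0.1 -0.2  0.  -0.  -0.  -0.1
 -0.1  0.   0.   0.1 -0.1 -0.1  0.3  0.3  0.1 -0.  -0.1  0.1  0.1  0.2
  0.2 -0.   0.1  0.  -0.1 -0.1 -0.  -0.   0.1 -0.  -0.1 -0.1 -0.   0.1
 -0.3 -0.2 -0.1  0.   0.1 -0.2 -0.1  0.1  0.2]
top yaw 11.713356788803615 front edge offset from scene mid along x (mm) -2.306676852220235

[(-75, 110), (-74, 109), (-73, 109), (-72, 109), (-71, 109), (-70, 109), (-69, 109), (-68, 104), (-67, 90), (-66, 74), (-65, 58), (-64, 40), (-63, 36), (-62, 34), (-61, 33), (-60, 30), (-59, 28), (-13, 26), (-12, 26), (-11, 23), (-10, 20), (-9, 17), (-8, 14), (-7, 19), (-6, 30), (-5, 43), (-4, 51), (-3, 60), (-2, 63), (-1, 60), (0, 56), (1, 53), (2, 49), (3, 46), (4, 47), (5, 49), (6, 52), (7, 56), (8, 60), (9, 59), (10, 53), (11, 44), (12, 34), (13, 23), (59, 24), (60, 27), (61, 30), (62, 33), (63, 35), (64, 36), (65, 37), (66, 39), (67, 39), (68, 64), (69, 92), (70, 106), (71, 111), (72, 114), (73, 113), (74, 112), (75, 111)]
```

```bash
cat >> h.py <<'E'
from scipy.spatial.transform import Rotation as R
def toolrot(yaw):  # tool y at world yaw (deg), tool z down
    c,s=np.cos(np.radians(yaw)),np.sin(np.radians(yaw))
    return R.from_matrix(np.array([[-s,c,0],[c,s,0],[0,0,-1]]))
def plan(st,pos,yaw):
    r=R.from_quat(st['tool_rot']); 
    print('shift mm',np.round(r.inv().apply(np.array(pos)-st['tcp_pos'])*1e3,1),'rot',np.round((r.inv()*toolrot(yaw)).as_rotvec(degrees=True),1))
def off(o,yaw,dx,dy): # spec/clip frame mm offset -> world xy
    c,s=np.cos(np.radians(yaw)),np.sin(np.radians(yaw)); return [o[0]+(c*dx-s*dy)/1e3,o[1]+(s*dx+c*dy)/1e3]
E
python3 - <<'E'
from h import *
from station import telemetry
st=telemetry.sense(); c=[.5716,.2642]; p=off(c,9.2,1,0); print(p)
plan(st,[*p,.2],9.2)
E
```

```text
[np.float64(0.572587136265073), np.float64(0.2643598811876918)]
shift mm [-413.9 -148.3   30.6] rot [-0.1  0.  56.6]
```

Request:
move_arm(commands="-50 -18 0 0 0 7 0; -105 -38 0 0 0 14 0; -160 -58 0 0 0 22 0; -215 -77 0 0 0 30 0; -270 -97 0 0 0 38 0")

```text
t: 0.72
tcp_pos: [0.4638, 0.3693, 0.231]
tool_rot: [0.519, 0.855, -0.0, -0.0]
force: [0.2, 0.7, -1.0]
finger_gap: 0.501
gripper_force: 0.0
```

Run:
```python
from h import *
from station import telemetry
st=telemetry.sense(); print(st['tcp_pos'],st['t'],st['finger_gap'])
plan(st,[.5726,.2644,.16],9.2)
```

```text
[0.46380833 0.36925793 0.23095266] 0.725 0.5008289084473261
shift mm [-143.3   48.1   70.9] rot [-0.  -0.  18.3]
```

Request:
move_arm(commands="-45 15 10 0 0 6 0; -95 32 25 0 0 12 0; -143 48 45 0 0 18.3 0; -143 48 71 0 0 18.3 0; -143.3 48.1 71 0 0 18.3 0", grip_force=20)

```text
t: 1.35
tcp_pos: [0.5704, 0.2651, 0.1576]
tool_rot: [0.647, 0.763, -0.003, -0.002]
force: [-0.5, -1.0, -0.1]
finger_gap: 0.501
gripper_force: 0.0
```

Run:
```python
from h import *
from station import telemetry,snapshot
st=telemetry.sense(); print(st['tcp_pos'],st['t'],st['finger_gap'],st['force'])
plan(st,[.5726,.2644,.0935],9.2)
d={n:snapshot(n) for n in("scene","top")}
pickle.dump(d,open('s1.pkl','wb'))
for n in d: print(n,proj(d[n],st['tcp_pos']),proj(d[n],[.5726,.2644,.085]))
t,s=d['top']['image'],d['scene']['image']
f=lambda i,u,v:cv2.resize(i[v-50:v+50,u-50:u+50,::-1],(400,400),interpolation=cv2.INTER_CUBIC)
cv2.imwrite('pics/c1.png',np.hstack([f(t,217,225),f(s,417,245)]))
```

```text
[0.57042207 0.26505311 0.15760072] 1.35 0.5011218532507579 [-0.54517574 -1.00148156 -0.09002615]
shift mm [-1.   2.5 64.1] rot [-0.4  0.   0.2]
scene [420.42482619 225.70633976] [415.10957961 247.67303838]
top [211.07691896 235.9483541 ] [217.99170834 237.36811552]
```

View pics/c1.png

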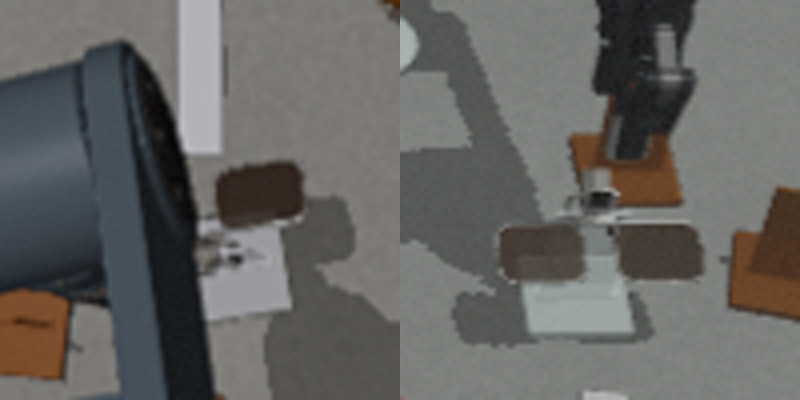

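The scene half of the crop shows the front finger's tip at about px (424,234) and the front tab near (416.7,242). I'll compare these with projections.

Run:
```python
from h import *
from station import telemetry
st=telemetry.sense(); print(st['tcp_pos'],st['t'],np.abs(st['qd']).max())
plan(st,[.5726,.2644,.14],9.2)
S=pickle.load(open('s1.pkl','rb'))['scene']; c=[.5716,.2642]
for z in (4,15,26): print('tab',z,proj(S,[*off(c,9.2,6,0),.085+z/1e3]))
for x in (21,35): print('fing',proj(S,[*off(st['tcp_pos'][:2],9.2,x,0),st['tcp_pos'][2]+.004]))
g=cv2.cvtColor(S['image'],cv2.COLOR_RGB2GRAY)
print(g[238:252,405:430]); print(g[226:236,414:434])
```

```text
[0.57183196 0.26661257 0.1603485 ] 1.45 0.024307706780603636
shift mm [-2.3  0.4 20.3] rot [-0.  -0.   0.3]
tab 4 [415.6798877  248.18723557]
tab 15 [416.41789873 245.07375416]
tab 26 [417.16626602 241.91658229]
fing [423.14378702 231.18799249]
fing [424.17791102 235.97247425]
[[127 126 129 127 131 115  53  74  97  99 115 132 133 130 109  76  73  74
   74  76  74  71  71  70  73]
 [125 125 125 132 130 114  65  75  99 100 112 134 133 129 110  79  75  77
   76  74  80  81  77  75  75]
 [126 129 131 132 133 118  71  77 102 103 113 134 134 130 107  78  77  76
   78  78  75  74  77  78  84]
 [130 129 130 126 128 129 111  74 102  99 112 132 132 131 112  88  76  78
   76  77  80  75  78  76  77]
 [130 131 129 130 130 125 114  74 103 109 116 119 131 152 144 134  90  78
   80  77  77  76  76  78  82]
 [130 132 130 130 128 118 110  94  92  73  33  26  41  32  53 124 153  86
   77  74  76  76  77  79  77]
 [134 129 127 117  79  93  96  72  81  63  35  32  39  39  54  79  84  74
   76  76  75  78  77  74  76]
 [132 131 125 102  88 111 113  57  74  56  35  34  32  43  66  89  84  74
   69  69  69
[... 799 characters left out ...]
  33  36
   38  35]
 [ 97 104  92  66  53  65  85  72  32  32  33  33  33  35  32  45  46  45
   44  43]
 [ 81  78  74  58  56  69  80  58  34  33  39  36  37  38  47  68  61  56
   60  61]
 [ 76  79  71  53  56  74  81  60  28  34  34  39  33  35  55  70  58  56
   58  69]
 [ 78  74  64  54  63  79  73  38  32  29  36  36  34  38  54  78  60  53
   57  71]
 [ 76  73  59  60  67  83  78  37  33  39  38  34  35  41  56  64  60  54
   56  64]
 [ 76  66  57  51  68  86  73  34  32  34  39  36  34  53  75  63  54  55
   59  67]
 [ 75  68  57  56  65  80  73  42  40  43  38  42  43  58  70  57  55  58
   60  74]
 [ 69  64  53  55  53  58  64  64  64  64  62  62  61  58  56  53  58  54
   60  72]]
```

Request:
move_arm(commands="0 0 15 0 0 0 0; 0 0 30 0 0 0 0; 0 0 45 0 0 0 0; 0 0 45 0 0 0 0; 0 0 45 0 0 0 0")

```text
t: 2.08
tcp_pos: [0.5723, 0.2664, 0.1153]
tool_rot: [0.646, 0.763, 0.0, 0.0]
force: [-0.3, 0.8, -0.5]
finger_gap: 0.503
gripper_force: 0.0
```

Run:
```python
from h import *
from station import telemetry
st=telemetry.sense(); print(st['tcp_pos'],st['t'],np.abs(st['qd']).max(),st['force'])
plan(st,[.5726,.2644,.0935],9.2)
```

```text
[0.57234992 0.26643003 0.11525555] 2.075 0.012041426027355036 [-0.29541081  0.82804177 -0.54386805]
shift mm [-2.  -0.1 21.8] rot [0.  0.  0.3]
```

Request:
move_arm(commands="-2 0 10 0 0 0.3 0; -2 0 21.8 0 0 0.3 -0.2; -2 0 21.8 0 0 0.3 -0.4; -2 0 21.8 0 0 0.3 -0.5; -2 0 21.8 0 0 0.3 -0.5", grip_force=20)

```text
t: 2.7
tcp_pos: [0.5725, 0.2644, 0.0936]
tool_rot: [0.648, 0.761, -0.0, 0.0]
force: [-0.6, -0.1, 0.1]
finger_gap: 0.246
gripper_force: 0.2
```

Request:
move_arm(commands="0 0 0 0 0 0 -0.6; 0 0 0 0 0 0 -0.7; 0 0 0 0 0 0 -0.8; 0 0 0 0 0 0 -0.9; 0 0 0 0 0 0 -1", grip_force=20)

```text
t: 3.32
tcp_pos: [0.5731, 0.2645, 0.0946]
tool_rot: [0.648, 0.761, 0.001, 0.001]
force: [-1.7, -0.6, 5.3]
finger_gap: 0.151
gripper_force: 19.3
```

Request:
move_arm(commands="0 0 0 0 0 0 -1; 0 0 0 0 0 0 -1; 0 0 0 0 0 0 -1; 0 0 0 0 0 0 -1; 0 0 0 0 0 0 -1", grip_force=20)

```text
t: 3.95
tcp_pos: [0.5731, 0.2645, 0.0945]
tool_rot: [0.648, 0.761, 0.001, 0.001]
force: [-0.5, 0.3, 5.6]
finger_gap: 0.152
gripper_force: 19.3
```

Run:
```python
from h import *
from station import telemetry,snapshot
st=telemetry.sense(); print(st)
d={n:snapshot(n) for n in("scene",)}
s=d['scene']['image']
f=lambda i,u,v:cv2.resize(i[v-38:v+38,u-50:u+50,::-1],(800,608),interpolation=cv2.INTER_CUBIC)[:600]
cv2.imwrite('pics/c2.png',f(s,417,240))
```

```text
{'t': 3.95, 'q': array([ 2.55693520e-01,  7.06022953e-01,  1.52516351e+00, -4.48611302e-05,
        9.08631239e-01,  9.55083863e-02]), 'qd': array([-2.44498508e-04, -7.58243830e-05, -6.79474486e-05,  1.60042791e-03,
       -4.84640781e-04,  1.36081086e-03]), 'tau': array([-7.12629757e-02, -4.40914357e+01, -1.27203968e+01,  2.16872507e-02,
       -3.38944551e-01, -4.45936703e-04]), 'tcp_pos': array([0.57310948, 0.26453897, 0.09454865]), 'tool_rot': array([6.48255801e-01, 7.61422109e-01, 7.17382872e-04, 5.22770397e-04]), 'force': array([-0.46013592,  0.33515673,  5.62204506]), 'ft_torque': array([-0.06270351,  0.17798885, -0.00437487]), 'gripper_force': 19.302020925097167, 'finger_gap': 0.15199827513616648}
```

View pics/c2.png

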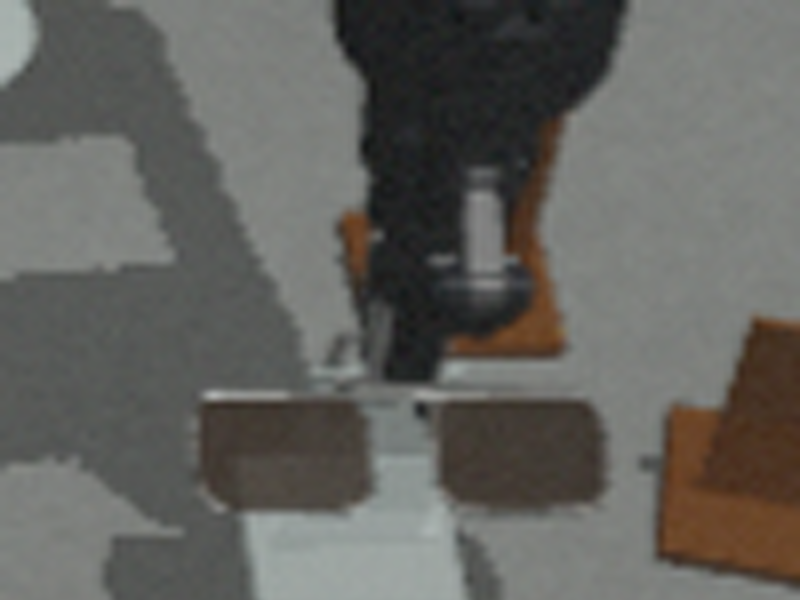

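The gap has stopped at about 12.9 mm, which is the seat block's width, and there's an upward force. The fingertips are probably on the block, so I'll open, rise and squeeze again higher.

Request:
move_arm(commands="0 0 0 0 0 0 -0.5; 0 0 0 0 0 0 -0.45; 0 0 -5 0 0 0 -0.45; 0 0 -5 0 0 0 -0.6; 0 0 -5 0 0 0 -0.7", grip_force=20)

```text
t: 4.62
tcp_pos: [0.5734, 0.2646, 0.0993]
tool_rot: [0.648, 0.761, 0.001, 0.001]
force: [0.1, 0.7, 3.6]
finger_gap: 0.153
gripper_force: 7.3
```

Request:
move_arm(commands="0 0 0 0 0 0 -0.8; 0 0 0 0 0 0 -0.9; 0 0 0 0 0 0 -1; 0 0 0 0 0 0 -1; 0 0 0 0 0 0 -1", grip_force=20)

```text
t: 5.25
tcp_pos: [0.574, 0.2647, 0.0996]
tool_rot: [0.648, 0.761, 0.002, 0.001]
force: [1.5, 0.5, 5.3]
finger_gap: 0.105
gripper_force: 20.6
```

Request:
move_arm(commands="0 0 -3 0 0 0 -1; 0 0 -6 0 0 0 -1; 0 0 -12 0 0 0 -1; 0 0 -20 0 0 0 -1; 0 0 -30 0 0 0 -1", grip_force=20)

```text
t: 5.88
tcp_pos: [0.5714, 0.2642, 0.1288]
tool_rot: [0.648, 0.761, -0.001, -0.001]
force: [-0.2, -0.2, -0.0]
finger_gap: 0.109
gripper_force: 19.9
```

Request:
move_arm(commands="0 0 -15 0 0 0 -1; 0 0 -30 0 0 0 -1; 0 0 -45 0 0 0 -1; 0 0 -50 0 0 0 -1; 0 0 -50 0 0 0 -1", grip_force=20)

```text
t: 6.5
tcp_pos: [0.5726, 0.2644, 0.179]
tool_rot: [0.648, 0.761, 0.0, 0.0]
force: [0.4, -0.8, -0.7]
finger_gap: 0.105
gripper_force: 19.9
```

Run:
```python
from h import *
from station import telemetry,snapshot
st=telemetry.sense(); print(st['tcp_pos'],st['t'],st['finger_gap'],st['force'],st['tool_rot'])
s=snapshot('scene');pickle.dump(s,open('s3.pkl','wb'))
u,v=map(int,proj(s,st['tcp_pos']));print(u,v)
cv2.imwrite('pics/c3.png',cv2.resize(s['image'][v-33:v+42,u-50:u+50,::-1],(800,600),interpolation=cv2.INTER_CUBIC))
```

```text
[0.57264274 0.26442562 0.17903606] 6.5 0.10547123041194746 [ 0.43546341 -0.80771213 -0.68264109] [6.48274154e-01 7.61406898e-01 3.23698185e-04 2.27142514e-04]
421 219
```

View pics/c3.png

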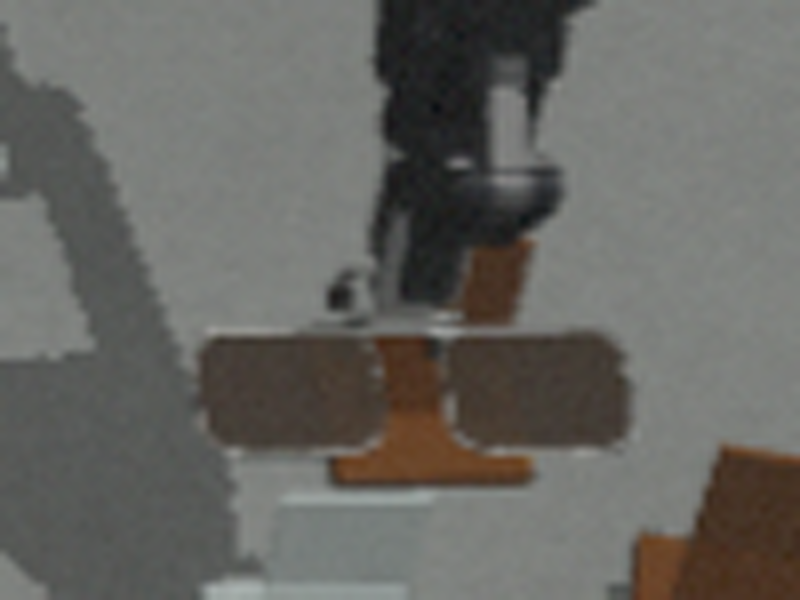

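The clip is off the stand, level and square in the fingers (lens centres at about px (407,240) and (438,240)). Next I'll carry it over to the specs.

Run:
```python
from h import *
from station import telemetry
st=telemetry.sense()
plan(st,[.5969,-.007,.165],11.65)
```

```text
shift mm [-271.7  -18.9   13.5] rot [-0.   0.  -2.5]
```

Request:
move_arm(commands="-20 -2 0 0 0 -0.5 -1; -55 -4 0 0 0 -1 -1; -95 -7 0 0 0 -1.5 -1; -135 -10 0 0 0 -2 -1; -175 -13 5 0 0 -2.5 -1")

```text
t: 7.18
tcp_pos: [0.5874, 0.0883, 0.173]
tool_rot: [0.631, 0.776, -0.0, -0.0]
force: [0.6, 0.2, -0.3]
finger_gap: 0.104
gripper_force: 19.9
```

Request:
move_arm(commands="-35 -2 3 0 0 0 -1; -65 -4 6 0 0 0 -1; -85 -5 8 0 0 0 -1; -96.7 -5.9 8.5 0 0 0 -1; -96.7 -5.9 8.5 0 0 0 -1")

```text
t: 7.8
tcp_pos: [0.6013, -0.0066, 0.1648]
tool_rot: [0.632, 0.775, 0.0, -0.0]
force: [-0.3, 0.1, -0.5]
finger_gap: 0.111
gripper_force: 19.9
```

Run:
```python
from h import *
from station import telemetry,snapshot
st=telemetry.sense(); print(st['tcp_pos'],st['t'],st['finger_gap'],np.abs(st['qd']).max())
plan(st,[.5969,-.007,.14],11.65)
```

```text
[ 0.60134714 -0.00655816  0.16479696] 7.8 0.11054544987623947 0.02363606683737261
shift mm [ 0.5 -4.4 24.8] rot [-0. -0. -0.]
```

Request:
move_arm(commands="0 -2 5 0 0 0 -1; 0.5 -4.4 12 0 0 0 -1; 0.5 -4.4 20 0 0 0 -1; 0.5 -4.4 24.8 0 0 0 -1; 0.5 -4.4 24.8 0 0 0 -1")

```text
t: 8.43
tcp_pos: [0.5966, -0.0066, 0.1396]
tool_rot: [0.631, 0.775, -0.0, -0.001]
force: [0.1, -0.9, -0.5]
finger_gap: 0.109
gripper_force: 19.9
```

Run:
```python
from h import *
from station import telemetry,snapshot
st=telemetry.sense(); print(st['tcp_pos'],st['t'],np.abs(st['qd']).max())
d={n:snapshot(n) for n in("scene","top")};pickle.dump(d,open('s4.pkl','wb'));T,S=d['top'],d['scene']
bt=blobs(brown(T['image']),(300,190,90,60),3); bs=blobs(brown(S['image']),(255,205,90,60),3);print(bt,bs)
f=lambda i,u,v:cv2.resize(i[v-50:v+50,u-50:u+50,::-1],(400,400),interpolation=cv2.INTER_CUBIC)
cv2.imwrite('pics/c4.png',np.hstack([f(T['image'],342,230),f(S['image'],300,235)]))
```

```text
[ 0.59664533 -0.00659623  0.13955579] 8.425 0.012381593725871467
[] [(np.int32(303), np.float64(283.029702970297), np.float64(241.1914191419142)), (np.int32(295), np.float64(313.48813559322036), np.float64(240.00338983050847))]
```

View pics/c4.png

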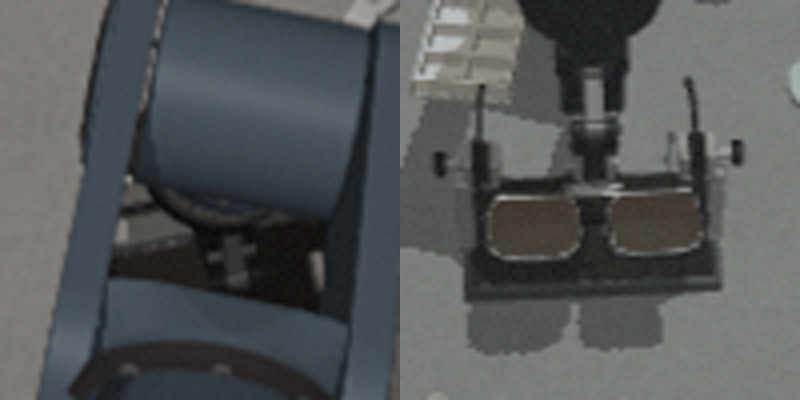

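The clip hovers over the specs in the scene view, with lens blobs at (283.0,241.2) and (313.5,240.0). The arm blocks the top view. I'll compute the y and yaw errors within the scene view.

Run:
```python
from h import *
S=pickle.load(open('s4.pkl','rb'))['scene']; t=np.array([.59665,-.0066,.13956])
zc=t[2]-.0143
A=onz(S,283.03,241.19,zc-.0031);B=onz(S,313.49,240.0,zc-.0031);yd=(B-A)[:2];m=((A+B)/2)[:2]
print('clip dist',np.linalg.norm(yd)*1e3,'yaw',np.degrees(np.arctan2(-yd[0],yd[1])))
yaw=11.65;n=np.array([np.cos(np.radians(yaw)),np.sin(np.radians(yaw))]);e=np.array([-n[1],n[0]])
o=m-n*.0281; print('clip origin (scene)',o,'rel tcp x,y mm',(o-t[:2])@n*1e3,(o-t[:2])@e*1e3)
for z in (.075,.072): 
  C=onz(S,297.85,244.58,z)[:2]; print('spec z',z,C,'clip minus spec x,y',(o-C)@n*1e3,(o-C)@e*1e3)
# edges of lenses in scene, with and without clip is same camera: check previous clip-in-place lens estimate via scene only
S0=pickle.load(open('s0.pkl','rb'))['scene']
A=onz(S0,401.85,257.65,.0819);B=onz(S0,431.36,257.46,.0819);print((A+B)[:2]/2, (B-A)[:2])
```

```text
clip dist 68.47366556130568 yaw 11.586806275945236
clip origin (scene) [ 0.59620639 -0.00705025] rel tcp x,y mm -0.525387481734464 -0.35139170732599
spec z 0.075 [ 0.59542397 -0.00793304] clip minus spec x,y 0.9445709718542967 0.706606882094256
spec z 0.072 [ 0.59287115 -0.00841381] clip minus spec x,y 3.541882834047374 0.6619752458262411
[0.59939245 0.26861246] [-0.01067442  0.06701245]
```

Request:
move_arm(commands="-0.7 1.2 0 0 0 0 -1; -0.7 1.2 5 0 0 0 -1; -0.7 1.2 11 0 0 0 -1; -0.7 1.2 17 0 0 0 -1; -0.7 1.2 17 0 0 0 -1")

```text
t: 9.15
tcp_pos: [0.5977, -0.0071, 0.1224]
tool_rot: [0.632, 0.775, -0.0, -0.001]
force: [-0.1, -0.3, 0.2]
finger_gap: 0.106
gripper_force: 19.9
```

Request:
move_arm(commands="0 0 2 0 0 0 -1; 0 0 4 0 0 0 -1; 0 0 6 0 0 0 -1; 0 0 8 0 0 0 -1; 0 0 8 0 0 0 -1")

```text
t: 9.78
tcp_pos: [0.5981, -0.0072, 0.115]
tool_rot: [0.632, 0.775, -0.0, -0.0]
force: [0.4, 0.5, 1.1]
finger_gap: 0.107
gripper_force: 19.9
```

Request:
move_arm(commands="0 0 1 0 0 0 -1; 0 0 2 0 0 0 -1; 0 0 3 0 0 0 -1; 0 0 4 0 0 0 -1; 0 0 4 0 0 0 -1")

```text
t: 10.4
tcp_pos: [0.5982, -0.0072, 0.1111]
tool_rot: [0.632, 0.775, -0.0, -0.0]
force: [-0.4, 0.3, -0.4]
finger_gap: 0.11
gripper_force: 19.9
```

Request:
move_arm(commands="0 0 0.5 0 0 0 -1; 0 0 1 0 0 0 -1; 0 0 1.5 0 0 0 -1; 0 0 2 0 0 0 -1; 0 0 2 0 0 0 -1")

```text
t: 11.02
tcp_pos: [0.5984, -0.0072, 0.1097]
tool_rot: [0.632, 0.775, 0.0, 0.0]
force: [-0.7, 0.3, 4.2]
finger_gap: 0.107
gripper_force: 20.2
```

Seat contact came at the predicted height. I'll ease off slightly and slide back until the front pads touch.

Request:
move_arm(commands="0 0 -0.4 0 0 0 -1; 0 -0.5 -0.4 0 0 0 -1; 0 -1 -0.4 0 0 0 -1; 0 -1.5 -0.4 0 0 0 -1; 0 -1.5 -0.4 0 0 0 -1")

```text
t: 11.65
tcp_pos: [0.5973, -0.0077, 0.1097]
tool_rot: [0.632, 0.775, 0.0, 0.0]
force: [2.8, -0.7, 2.2]
finger_gap: 0.107
gripper_force: 20.3
```

Request:
move_arm(commands="0 -0.5 0 0 0 0 -1; 0 -1 0 0 0 0 -1; 0 -1.5 0 0 0 0 -1; 0 -1.5 0 0 0 0 -1; 0 -1.5 0 0 0 0 -1")

```text
t: 12.28
tcp_pos: [0.5954, -0.0079, 0.1097]
tool_rot: [0.632, 0.775, -0.0, 0.0]
force: [0.4, -0.1, 2.2]
finger_gap: 0.104
gripper_force: 20.4
```

Request:
move_arm(commands="0 -0.4 0 0 0 0 -1; 0 -0.8 0 0 0 0 -1; 0 -1.2 0 0 0 0 -1; 0 -1.2 0 0 0 0 -1; 0 -1.2 0 0 0 0 -1")

```text
t: 12.9
tcp_pos: [0.5943, -0.008, 0.1097]
tool_rot: [0.632, 0.775, 0.0, 0.0]
force: [2.1, 0.7, 3.1]
finger_gap: 0.112
gripper_force: 20.5
```

Request:
move_arm(commands="0 -0.4 0 0 0 0 -1; 0 -0.8 0 0 0 0 -1; 0 -1.2 0 0 0 0 -1; 0 -1.2 0 0 0 0 -1; 0 -1.2 0 0 0 0 -1")

```text
t: 13.52
tcp_pos: [0.5938, -0.0083, 0.1097]
tool_rot: [0.632, 0.775, 0.001, 0.001]
force: [4.6, 1.5, 1.1]
finger_gap: 0.104
gripper_force: 21.4
```

The front pads are on the specs: x force is rising, and the position matches the vision estimate. Now I'll release step by step, keeping the front tab in place.

Request:
move_arm(commands="0 0.6 0 0 0 0 -1; 0 0 0 0 0 0 -0.75; 0 -1 0 0 0 0 -0.7; 0 -2 0 0 0 0 -0.64; 0 -3 0 0 0 0 -0.58")

```text
t: 14.15
tcp_pos: [0.5896, -0.009, 0.1096]
tool_rot: [0.631, 0.775, -0.0, -0.0]
force: [3.1, 0.7, 0.8]
finger_gap: 0.212
gripper_force: 4.8
```

Request:
move_arm(commands="0 0 0 0 0 0 -0.5; 0 0 0 0 0 0 -0.45; 0 0 0 0 0 0 -0.4; 0 0 0 0 0 0 -0.4; 0 0 0 0 0 0 -0.4")

```text
t: 14.78
tcp_pos: [0.5898, -0.0089, 0.1095]
tool_rot: [0.632, 0.775, -0.0, -0.0]
force: [-0.6, 0.4, -0.3]
finger_gap: 0.298
gripper_force: 0.0
```

Run:
```python
from h import *
from station import telemetry,snapshot
st=telemetry.sense(); print(st['tcp_pos'],st['t'],st['finger_gap'],st['force'])
S=snapshot('scene');pickle.dump(S,open('s5.pkl','wb'))
bs=blobs(brown(S['image']),(255,215,90,60),2);print(bs)
z=.095-.0031
A=onz(S,*bs[0][1:],z);B=onz(S,*bs[1][1:],z);yd=(B-A)[:2];m=((A+B)/2)[:2]
n=np.array([yd[1],-yd[0]])/np.linalg.norm(yd)
print(np.linalg.norm(yd),'yaw',np.degrees(np.arctan2(n[1],n[0])),'origin',m-n*.0281)
yaw=11.6;n=np.array([np.cos(np.radians(yaw)),np.sin(np.radians(yaw))]);e=np.array([-n[1],n[0]])
print('rel spec scene y',(m-np.array([.5941,-.0082]))@e*1e3)
cv2.imwrite('pics/c5.png',cv2.resize(S['image'][205:265,260:340,::-1],(800,600),interpolation=cv2.INTER_CUBIC))
```

```text
[ 0.58978334 -0.00886078  0.10946977] 14.775 0.29767061196493155 [-0.62046864  0.38680167 -0.32386829]
[(np.int32(290), np.float64(283.23793103448276), np.float64(248.79655172413794)), (np.int32(294), np.float64(312.78231292517006), np.float64(247.48979591836735))]
0.06786539743793189 yaw 11.922392130462281 origin [ 0.59291443 -0.0088276 ]
rel spec scene y -0.21827867193012515
```

View pics/c5.png

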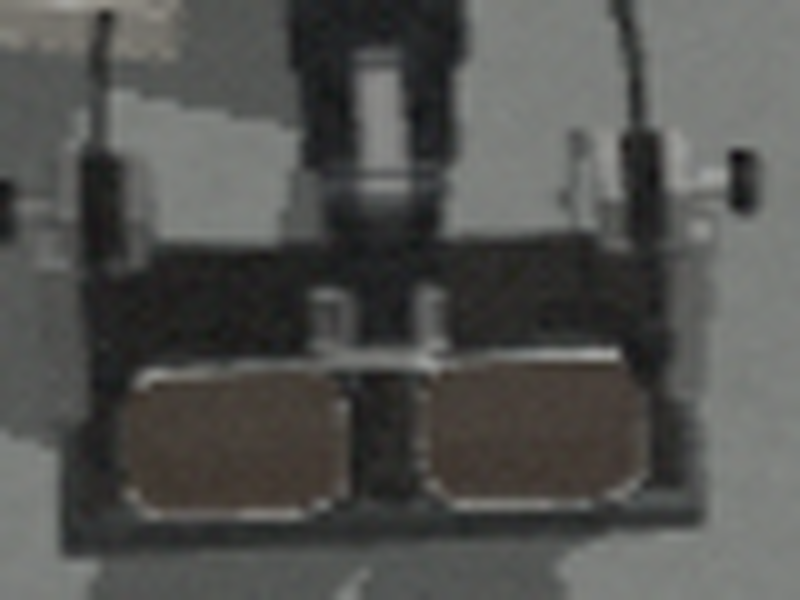

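The picture shows the clip seated straight, with lens blobs at (283.2,248.8) and (312.8,247.5). The offset from the specs is about 0.2 mm and the yaw difference is about 0.3°. I'll retreat upward, then turn the gripper 90° to fold both lenses at once.

Request:
move_arm(commands="0 0 -8 0 0 0 -0.4; 0 0 -20 0 0 0 -0.4; 0 0 -40 0 0 0 -0.2; 0 0 -60 0 0 0 0; 0 0 -75 0 0 0 0.2")

```text
t: 15.45
tcp_pos: [0.5906, -0.009, 0.1865]
tool_rot: [0.631, 0.775, 0.0, 0.001]
force: [-0.4, 0.2, -0.1]
finger_gap: 0.6
gripper_force: 0.0
```

Request:
move_arm(commands="0 5 0 0 0 9 0.6; 0 15 0 0 0 18 0.6; 0 25 0 0 0 27 0.6; 0 35 0 0 0 36 0.6; 0 42 0 0 0 45 0.6")

```text
t: 16.08
tcp_pos: [0.6316, -0.0003, 0.1852]
tool_rot: [0.881, 0.472, 0.0, 0.0]
force: [0.2, -0.2, 1.1]
finger_gap: 0.797
gripper_force: 0.0
```

Request:
move_arm(commands="0 0 0 0 0 9 0.6; 0 0 0 0 0 18 0.6; 0 0 0 0 0 27 0.6; 0 0 0 0 0 36 0.6; 0 0 0 0 0 45 0.6")

```text
t: 16.7
tcp_pos: [0.6311, -0.0004, 0.1852]
tool_rot: [0.995, 0.099, 0.0, 0.0]
force: [-0.7, 0.2, 0.8]
finger_gap: 0.799
gripper_force: 0.0
```

Run:
```python
from h import *
from station import telemetry,snapshot
st=telemetry.sense(); print(st['tcp_pos'],st['t'],st['finger_gap'],st['force'])
plan(st,[*off([.5925,-.0083],11.65,42,0),.12],-78.35)
S=snapshot('scene')
print(blobs(brown(S['image']),(255,215,90,60),2))
```

```text
[ 6.31099826e-01 -3.81416266e-04  1.85150328e-01] 16.7 0.7986643084729056 [-0.72472039  0.21335098  0.84005439]
shift mm [ 2.6 -0.1 65.2] rot [ 0.  -0.  -0.3]
[(np.int32(289), np.float64(283.1349480968858), np.float64(248.64359861591697)), (np.int32(290), np.float64(312.89310344827584), np.float64(247.42413793103447))]
```

Request:
move_arm(commands="2.6 0 25 0 0 -0.3 0.6; 2.6 0 50 0 0 -0.3 0.6; 2.6 0 72 0 0 -0.3 0.6; 2.6 0 80 0 0 -0.3 0.6; 2.6 0 85 0 0 -0.3 0.6")

```text
t: 17.38
tcp_pos: [0.634, 0.0001, 0.0998]
tool_rot: [0.994, 0.105, 0.0, 0.0]
force: [0.8, -0.3, -0.3]
finger_gap: 0.805
gripper_force: 0.0
```

Request:
move_arm(commands="0 0 7 0 0 0 0.6; 0 0 14 0 0 0 0.6; 0 0 21 0 0 0 0.6; 0 0 28 0 0 0 0.6; 0 0 35 0 0 0 0.6")

```text
t: 18.0
tcp_pos: [0.6338, 0.0001, 0.0642]
tool_rot: [0.995, 0.104, 0.0, -0.0]
force: [0.3, -1.0, 0.2]
finger_gap: 0.802
gripper_force: 0.1
```

Request:
move_arm(commands="-2 0 2 0 0 0 0.6; -4 0 3 0 0 0 0.6; -7 0 4 0 0 0 0.6; -10 0 5 0 0 0 0.6; -13 0 6 0 0 0 0.6")

```text
t: 18.62
tcp_pos: [0.6208, -0.0026, 0.0587]
tool_rot: [0.995, 0.104, 0.0, 0.0]
force: [0.5, -0.5, 0.7]
finger_gap: 0.8
gripper_force: 0.1
```

Run:
```python
from h import *
from station import telemetry,snapshot
st=telemetry.sense(); print(st['tcp_pos'],st['t'],st['finger_gap'],st['force'])
plan(st,[*off([.5925,-.0083],11.65,20.5,0),.06],-78.35)
S=snapshot('scene')
cv2.imwrite('pics/c6.png',cv2.resize(S['image'][205:280,255:355,::-1],(800,600),interpolation=cv2.INTER_CUBIC))
```

```text
[ 0.62083377 -0.00262246  0.05869935] 18.625 0.7999911080307505 [ 0.47988577 -0.5299173   0.73029416]
shift mm [-8.4 -0.2 -1.3] rot [ 0.  -0.   0.3]
```

View pics/c6.png

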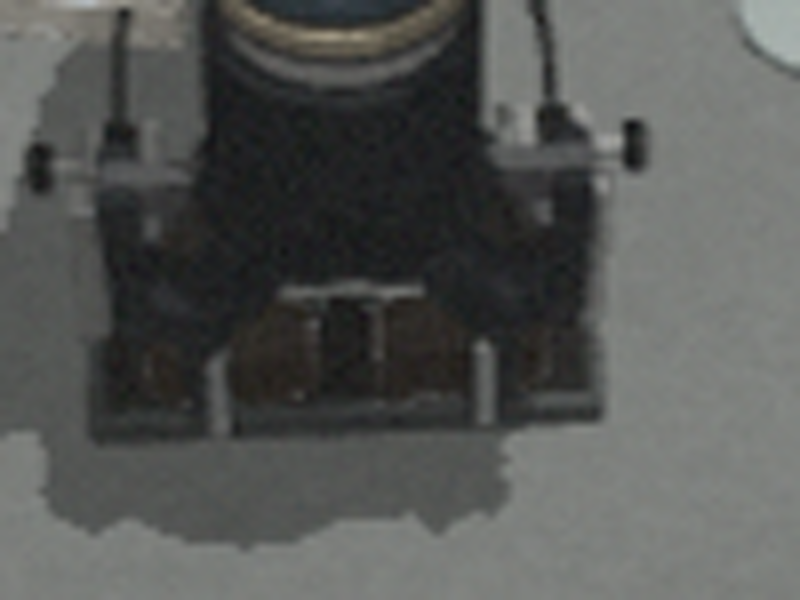

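The fingers straddle the midline, one in front of each tinted lens, and the flap is swinging down. I'll continue slowly to the stop.

Request:
move_arm(commands="-2 0 0 0 0 0 0.6; -4 0 0 0 0 0 0.6; -5.5 0 0 0 0 0 0.6; -7 0 0 0 0 0 0.6; -7.5 0 0 0 0 0 0.6")

```text
t: 19.3
tcp_pos: [0.6136, -0.0042, 0.0586]
tool_rot: [0.995, 0.104, -0.0, 0.0]
force: [0.0, -0.3, 0.7]
finger_gap: 0.799
gripper_force: 0.1
```

Request:
move_arm(commands="-0.3 0 0 0 0 0 0.6; -0.6 0 0 0 0 0 0.6; -0.9 0 0 0 0 0 0.6; -1.2 0 0 0 0 0 0.6; -1.2 0 0 0 0 0 0.6")

```text
t: 19.92
tcp_pos: [0.6132, -0.0043, 0.0587]
tool_rot: [0.995, 0.104, 0.001, 0.0]
force: [2.5, 0.7, -2.0]
finger_gap: 0.801
gripper_force: 1.5
```

Request:
move_arm(commands="-0.3 0 0 0 0 0 0.6; -0.6 0 0 0 0 0 0.6; -0.9 0 0 0 0 0 0.6; -1.2 0 0 0 0 0 0.6; -1.2 0 0 0 0 0 0.6")

```text
t: 20.55
tcp_pos: [0.6132, -0.0043, 0.0588]
tool_rot: [0.995, 0.104, 0.002, 0.0]
force: [5.2, 3.3, -4.3]
finger_gap: 0.802
gripper_force: 3.2
```

Firm stop reached, so I'll back away along +x and then up.

Request:
move_arm(commands="1.5 0 0 0 0 0 0.6; 4 0 0 0 0 0 0.6; 12 0 0 0 0 0 0.6; 30 0 0 0 0 0 0.6; 50 0 0 0 0 0 0.6")

```text
t: 21.18
tcp_pos: [0.6601, 0.0057, 0.0586]
tool_rot: [0.995, 0.104, -0.001, 0.0]
force: [0.0, 0.3, 0.5]
finger_gap: 0.8
gripper_force: 0.0
```

Request:
move_arm(commands="20 0 -20 0 0 0 0.6; 20 0 -60 0 0 0 0.6; 20 0 -100 0 0 0 0.6; 20 50 -130 0 0 0 0.6; 20 100 -140 0 0 0 0.6")

```text
t: 21.8
tcp_pos: [0.7018, -0.0886, 0.2018]
tool_rot: [0.994, 0.105, 0.002, 0.001]
force: [-0.2, 0.0, 0.1]
finger_gap: 0.8
gripper_force: 0.0
```

Request:
move_arm(commands="0 50 0 0 0 0 0.6; 0 100 0 0 0 0 0.6; 0 150 0 0 0 0 0.6; 0 180 0 0 0 0 0.6; 0 180 0 0 0 0 0.6")

```text
t: 22.42
tcp_pos: [0.7372, -0.2673, 0.1978]
tool_rot: [0.995, 0.102, -0.001, 0.0]
force: [0.1, 0.2, -0.6]
finger_gap: 0.801
gripper_force: 0.0
```

Run:
```python
from h import *
from station import telemetry,snapshot
st=telemetry.sense(); print(st['tcp_pos'],st['t'],st['force'])
d={n:snapshot(n) for n in("scene","top")};S,T=d['scene'],d['top'];pickle.dump(d,open('s7.pkl','wb'))
bs=blobs(brown(S['image']),(262,225,70,45),2);print(bs)
o=[.5925,-.0083]
for y in(-34,34):
  for th in (0,.1): print('pred',y,th,proj(S,[*off(o,11.65,7.5+21.5*np.sin(th),y),.098-.0215*np.cos(th)]))
f=lambda i,u,v:cv2.resize(i[v-40:v+40,u-40:u+40,::-1],(400,400),interpolation=cv2.INTER_CUBIC)
cv2.imwrite('pics/c7.png',np.hstack([f(T['image'],342,240),f(S['image'],298,240)]))
```

```text
[ 0.73719913 -0.26725886  0.19780411] 22.425 [ 0.13222588  0.18559739 -0.61886273]
[]
pred -34 0 [283.50059504 246.21209532]
pred -34 0.1 [283.51560957 246.87700549]
pred 34 0 [312.47910263 245.04221041]
pred 34 0.1 [312.53089687 245.70381532]
```

View pics/c7.png

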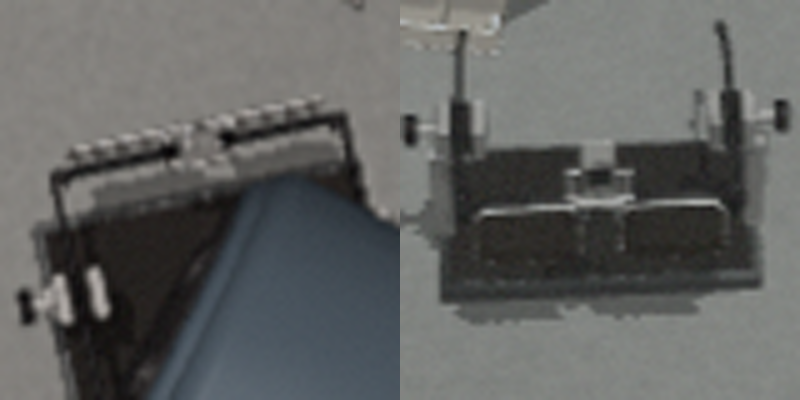

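The final picture shows the flap vertical and its bar parallel to the spectacle front. The bar's left corner is at scene px (274,242.4), the same as before folding, so the clip hasn't shifted, and the robot is clear of it. Handing in.

```bash
python3 -c "
from station import ticket
print(ticket.sign_off())"
```

```text
the job is handed in; nothing more can be done
None
```

I handed the job in at about 22 s robot time: the rectangular clip is seated on the bridge, straight within about 0.3° and centred within about 0.6 mm by camera, and its lenses were folded fully down after release; no verdict came back.

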